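# Shut the filling valve and park the spout

## Task

Filling is finished and the pump is off. With a fingertip, push the valve's lever round clockwise until the valve is fully shut (lever square across its pipe), and only then push the swivelling spout round so that its nozzle stands over the middle of the wide, low steel drip dish. Nothing needs gripping or lifting: leave the dish, the jars and the beaker where they stand.

Things in the scene. Friction and masses are not known exactly. Their poses are not given: they have to be found in the camera images.
- lever (a joint): Angle of the valve lever about a vertical axis, rad: 0 = open, in line with the pipe; grows clockwise seen from above to a hard stop at 1.571 = shut, square across the pipe. Friction holds it where it is left (about 0.3 N m; some 3.5 N at 85 mm from the axis). It starts between 0 and 0.3.
- lever_axis (a point): Point on the vertical axis of the valve lever, at the lever's mid-height (105 mm above the bench). The valve is a brass ball valve on a low steel pipe, all below the lever; it is bolted to the bench.
- lever_tip (a point): Free end of the valve lever, at its mid-height, 125 mm from the axis. The outer 82 mm of the lever is a black sleeve 18 mm wide and 14 mm high (98 to 112 mm above the bench); nothing that stands near it and under its sweep is taller than 85 mm.
- spout (a joint): Angle of the spout about the stand's vertical axis, rad: grows anticlockwise seen from above, range -1.6 to 1.6, starts between -0.25 and 0.25; at 0 it points along the stand's own -x. Friction holds it where it is left (about 0.3 N m; some 2.5 N at 120 mm from the axis); it does not coast.
- spout_axis (a point): Point on the vertical swivel axis of the spout, at the mid-height of its horizontal tube (190 mm above the bench). The swivel head around it is 44 mm across and its top is at 208 mm. The column below is bolted to the bench.
- nozzle_tip (a point): Lower end of the nozzle, 125 mm above the bench, 180 mm from the swivel axis. From the head a level steel tube, 16 mm in diameter, runs out to the nozzle at 190 mm above the bench; the nozzle hangs straight down from its end (up to 22 mm thick).
- dish: The drip dish: a wide, low, open steel bowl, 84 mm across at the rim, 34 mm high; origin at the centre of its underside. It stands on the spout's circle (within about 6 mm of it), in any one of four places left or right, at 0.55 to 1.2 rad of the spout's zero.
- open_jar: An open glass jar, 64 mm across, 70 mm tall, near the spout's starting place; origin at the centre of its underside. Bystander.
- jar_a: A lidded glass jar, 66 mm across, 75 mm tall; origin at the centre of its underside. Bystander on the spout's circle.
- jar_b: A lidded glass jar, 66 mm across, 75 mm tall; origin at the centre of its underside. Bystander on the spout's circle.
- jar_c: A lidded glass jar, 66 mm across, 75 mm tall; origin at the centre of its underside. Bystander on the spout's circle.
- small_jar: A small white lidded jar, 48 mm across, 45 mm tall, under the lever's sweep; origin at the centre of its underside. Bystander.
- beaker: A white beaker, 64 mm across, 85 mm tall, between the valve and the stand, nearer the robot; origin at the centre of its underside. Bystander.
Mind the look-alikes: they are no part of the job. Of the things that look like the dish, the largest one is meant.

How it is judged:
By the outcome, as a careful person would: the job done as asked, in the order asked, and still so for the second after the job is handed in, with the robot touching nothing.
It also fails if it takes over 51 s, if anything falls off the work surface, if the arm or the gripper's body presses on something with over 40 N, if the wrist force passes 120 N, or if a joint passes its speed limit or range.

## Robot

A 6-joint arm with a two-finger parallel gripper is mounted at the origin on the work surface. World frame = base frame: x ahead of the robot, y to its left, z up, the work surface at z = 0. Lengths are in m, angles in degrees, forces in N, time in s.
With the tool pointing down it reaches from about 0.4 to 0.825 m from the base axis. Payload 7 kg.
Tool frame: the origin (TCP) lies at the very end of the fingers, on their centre line; the grasp point (between the pads) lies 19 mm behind it; z points along the fingers, y is the direction in which the jaws open and shut (so a half turn about z gives the same grasp; the last joint's range is limited). The gripper opens to 88 mm and grips with 3 to 60 N. Pads are 19 mm wide; open, the fingers measure 130 mm over their backs; the gripper's body (78 mm by 193 mm) begins 47 mm behind the grasp point.
Start: joints at [-47.435, 20.546, 0.682, 0, -70.136, -16.507], TCP at [0.296, -0.606, 0.227] pointing down, gripper open.
Joint ranges: [-176.03, 176.03], [-82.01, 121.73], [-58.28, 71.71], [-173.87, 95.51], [-174.79, -0.11], [-173.66, 173.66]. Speed limits (degrees/s): [136.94, 136.94, 172.46, 180, 180, 180].

## Interface

Orientations are given as [roll, pitch, yaw] about the fixed x, y, z axes, in that order (R = Rz(yaw) Ry(pitch) Rx(roll)).
In Python, from plant import ctrl, snapshot, workorder gives the robot as it stands. The module is installed in compiled form; this text tells all that it offers.
- The arm moves only by the shell command python3 -m creep 'ROWS'. ROWS is JSON, a list of rows, each a list of 5 numbers: the shift along the tool's x, y, z scaled (see below), then the turn about the tool's z scaled (see below), then the finger opening in mm, from 0 to 87.6. A call has exactly 8 rows; each row is the pose to reach, as a shift and turn from the pose commanded when the call began, along the tool's axes at that moment, turning the shorter way round; what a row does not reach only later rows make up. The controller multiplies each number of a shift by 0.1 m and each number of a turn by 180 degrees. A row lasts 1/12 s, in which the tool goes at most 41.7 mm and 7.16 degrees, less where a joint would pass 70% of its speed; a pose out of reach is approached as far as the arm can. A call with a number of a shift or a turn outside -1 to 1 is refused whole. A call with a gripper value outside its range is refused whole. The fingers move at their own pace and stop on an object; the grip force is fixed at half the most. Time passes only in rows, so rows that repeat a pose let the fingers close, or fill a call up. It gives the time, the measured TCP pose, the force and the opening at its end, in the units of the state.
- ctrl.get_obs(): the state, without advancing time (a new reading comes with each control period).
- snapshot(name): name is "scene" or "side" or "wrist"; returns a dict with "img" (400x640x3 uint8, blue, green, red), "camera_matrix" (3x3 intrinsics, pixels), "k1" (the pictures are not rectified: a ray, as slopes to the right and down, at radius r is drawn at 1 + k1 r^2 times it, then the intrinsics apply), "xyz" and "rotation" of the camera in the world. Camera axes: x right, y up, looking along -z (the intrinsics and any distortion apply to the point x, -y, -z); pixel columns grow to the right and rows downward; lengths in m; the calibration is good to about 2 mm. A picture is of the moment at which its call begins. There is no depth.
- workorder.close_job(): hands the job in, once; it reports no verdict.
The state is a dict: "clock": time; "joint_pos": joint angles; "qvel": joint speeds; "tau": joint torques, N m; "tool_pos": TCP position; "orientation": TCP orientation; "force": force on the tool from outside, world axes, zero at the start; "moment": the same for the moment, N m; "opening": finger opening in m.
Only numpy, scipy, OpenCV 4.12 (cv2) and the standard library are available. Lean on these libraries where they do the work, as an engineer would, in place of code of your own. Each camera call takes 0.05 s, during which the arm holds its last target.

## Working session

There is one attempt and no reset: what is moved stays moved. The work goes in short steps, Python scripts to look and compute and a shell command to move; the robot and the scene stay as the last step left them, time stands still between calls to the robot, and variables do not carry over. Pictures are saved under pics/ and viewed, and the job is handed in when it is done.

```bash
mkdir -p pics
cat > h.py <<'E'
import numpy as np, cv2
from plant import ctrl, snapshot, workorder
def snap(n,f):
    s=snapshot(n); cv2.imwrite('pics/'+f+'.png',s['img']); np.savez('pics/'+f+'.npz',**{k:np.array(v) for k,v in s.items()}); return s
def load(f): return np.load('pics/'+f+'.npz')
def ray(s,u,v):
    K=np.array(s['camera_matrix']);k1=float(s['k1'])
    d=np.array([(u-K[0,2])/K[0,0],(v-K[1,2])/K[1,1]]); p=d.copy()
    for _ in range(30): p=d/(1+k1*(p@p))
    return np.array(s['xyz']),np.array(s['rotation']).reshape(3,3)@np.array([p[0],-p[1],-1])
def plane(s,u,v,z):
    o,d=ray(s,u,v); return o+d*(z-o[2])/d[2]
def proj(s,P):
    K=np.array(s['camera_matrix']);q=np.array(s['rotation']).reshape(3,3).T@(np.array(P)-np.array(s['xyz']))
    p=np.array([q[0],-q[1]])/-q[2]; p=p*(1+float(s['k1'])*(p@p)); return K[:2,:2]@p+K[:2,2]
E
python3 - <<'E'
from h import *
for n in ['scene','side','wrist']:
    s=snap(n,n+'0'); print(n,s['xyz'],s['camera_matrix'],s['k1'],s['rotation'])
print(ctrl.get_obs())
E
```

```text
scene [ 1.14567083 -0.49012272  1.12207815] [[422.18581522   0.         323.79848964]
 [  0.         422.18581522 187.39431961]
 [  0.           0.           1.        ]] 0.00020934731271794808 [36.44984458 -0.168639   50.53915977]
side [0.50458164 0.73347868 0.71019596] [[367.56176388   0.         320.7329562 ]
 [  0.         367.56176388 200.07606515]
 [  0.           0.           1.        ]] -0.04664874671059332 [  52.8057693     0.79530262 -174.39679598]
wrist [ 0.23333376 -0.6376076   0.3842417 ] [[319.59565362   0.         319.77798927]
 [  0.         319.59565362 196.36692695]
 [  0.           0.           1.        ]] -0.02104463946216852 [-1.53752801e+01 -6.03542936e-02  1.16110020e+02]
{'clock': 0.15, 'joint_pos': array([-4.74346149e+01,  2.05817241e+01,  6.48293314e-01, -1.34342914e-02,
       -7.01332694e+01, -1.65081877e+01]), 'qvel': array([-0.05601712, -0.06716557,  0.20698465,  0.10690135,  0.05041056,
        0.04561278]), 'tau': array([ 1.90960013e-04, -5.83274925e+01,  2.93290097e+01,  7.00104922e+00,
        8.83437926e-03, -9.86817531e-05]), 'tool_pos': array([ 0.29635468, -0.60609805,  0.22586361]), 'orientation': array([ 1.79932460e+02, -6.84431368e-03, -1.53947371e+02]), 'force': array([-0.0308602 , -0.12089182, -0.21515891]), 'moment': array([0.0269402 , 0.04141191, 0.00507518]), 'opening': 0.08757457557636729}
```

Rotation is rpy degrees; adjust the helper.

Run:
```python
t=open('h.py').read()
t=t.replace("np.array(s['rotation']).reshape(3,3)","Rm(s['rotation'])")
t+='''
from scipy.spatial.transform import Rotation
def Rm(r): return Rotation.from_euler('xyz',np.array(r),degrees=True).as_matrix()
'''
open('h.py','w').write(t)
```

```text
(no output)
```

View pics/scene0.png

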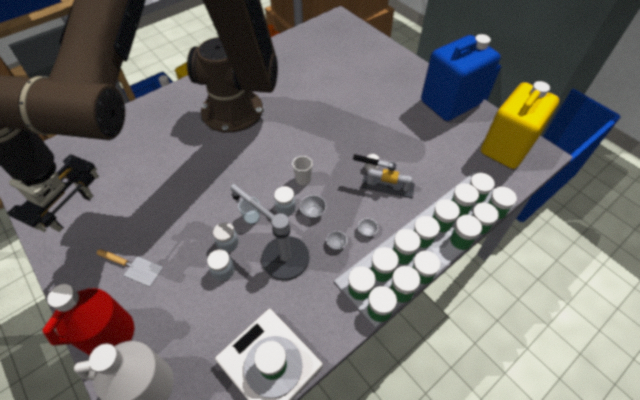

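View pics/side0.png

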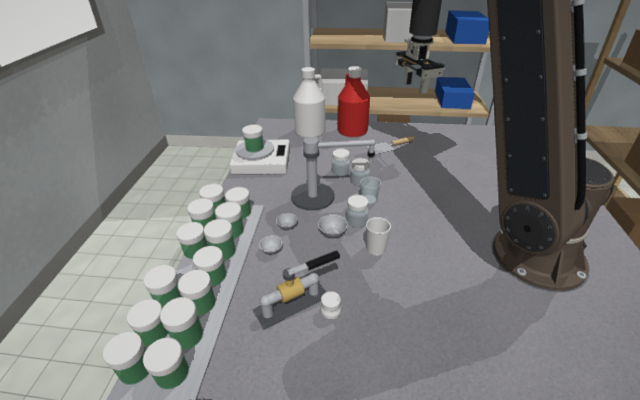

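View pics/wrist0.png

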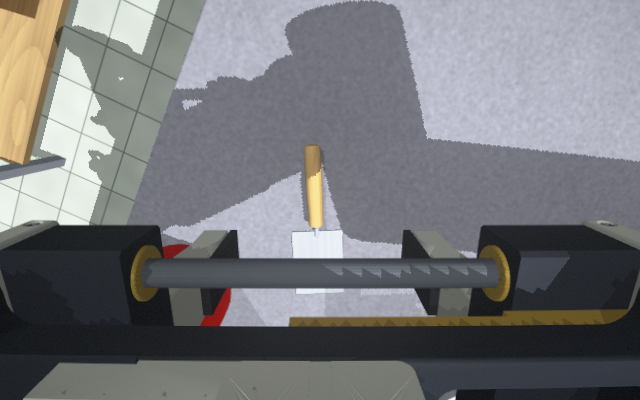

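Run:
```python
from h import *
a=cv2.imread('pics/scene0.png')[135:295,190:430]; cv2.imwrite('pics/c1.png',cv2.resize(a,None,fx=3.3,fy=3.3,interpolation=cv2.INTER_CUBIC))
a=cv2.imread('pics/side0.png')[120:330,220:440]; cv2.imwrite('pics/c2.png',cv2.resize(a,None,fx=2.8,fy=2.8,interpolation=cv2.INTER_CUBIC))
```

```text
(no output)
```

View pics/c1.png

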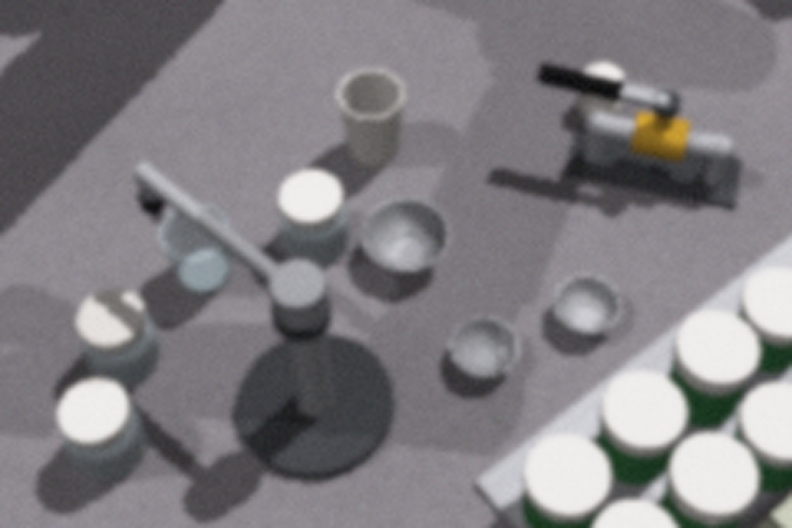

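View pics/c2.png

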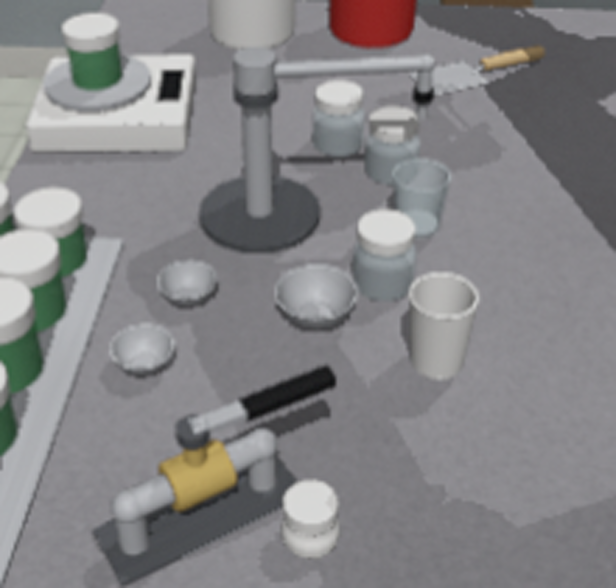

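```bash
cat >> h.py <<'E'
def tri(a,ua,b,ub):
    A=[];B=[]
    M=np.zeros((3,3));v=np.zeros(3)
    for s,u in((a,ua),(b,ub)):
        o,d=ray(s,*u);d=d/np.linalg.norm(d);P=np.eye(3)-np.outer(d,d);M+=P;v+=P@o
    return np.linalg.solve(M,v)
E
python3 - <<'E'
from h import *
a=load('scene0');b=load('side0')
c1=lambda x,y:(190+(x+.5)/3.3-.5,135+(y+.5)/3.3-.5)
c2=lambda x,y:(220+(x+.5)/2.8-.5,120+(y+.5)/2.8-.5)
L={'head':((298,280),(255,60),.208),'nozz':((150,207),(424,99),.125),'dish':((403,236),(316,295),.034),'d2':((482,347),(187,280),.02),'d3':((587,307),(143,348),.02),
'tip':((541,72),(334,378),.105),'lax':((665,100),(192,428),.112),'jar':((311,195),(387,228),.075),'open':((195,235),(421,175),.07),'jb':((112,318),(392,128),.075),'jc':((94,410),(338,98),.075),'small':((603,80),(310,500),.045),'beaker':((371,95),(444,293),.085),
'tubehead':((275,272),(275,71),.19),'tubeend':((143,168),(425,63),.19)}
for k,(p,q,z) in L.items():
    p=c1(*p);q=c2(*q)
    print(k,tri(a,p,b,q).round(3),plane(a,*p,z).round(3),plane(b,*q,z).round(3))
# base disc, and dish size
for (x0,x1,y,z) in [(361,446,238,.034),(447,518,345,.02),(552,622,305,.02)]:
    print(np.linalg.norm(plane(a,*c1(x0,y),z)-plane(a,*c1(x1,y),z)))
E
```

```text
head [ 0.633 -0.209  0.204] [ 0.634 -0.21   0.208] [ 0.632 -0.201  0.208]
nozz [ 0.456 -0.245  0.143] [ 0.444 -0.24   0.125] [ 0.453 -0.278  0.125]
dish [ 0.557 -0.049  0.027] [ 0.559 -0.052  0.034] [ 0.557 -0.04   0.034]
d2 [ 0.692 -0.067  0.022] [ 0.691 -0.066  0.02 ] [ 0.693 -0.069  0.02 ]
d3 [0.719 0.035 0.02 ] [0.721 0.036 0.02 ] [0.718 0.035 0.02 ]
tip [0.531 0.141 0.103] [0.533 0.14  0.105] [0.529 0.142 0.105]
lax [0.635 0.206 0.107] [0.637 0.203 0.112] [0.634 0.211 0.112]
jar [ 0.49  -0.105  0.073] [ 0.492 -0.106  0.075] [ 0.489 -0.102  0.075]
open [ 0.455 -0.211  0.067] [ 0.458 -0.212  0.07 ] [ 0.454 -0.208  0.07 ]
jb [ 0.485 -0.315  0.064] [ 0.489 -0.317  0.075] [ 0.487 -0.295  0.075]
jc [ 0.553 -0.373  0.068] [ 0.555 -0.375  0.075] [ 0.553 -0.359  0.075]
small [0.544 0.219 0.044] [0.545 0.219 0.045] [0.543 0.219 0.045]
beaker [0.437 0.006 0.084] [0.439 0.006 0.085] [0.435 0.006 0.085]
tubehead [ 0.61  -0.214  0.191] [ 0.606 -0.214  0.19 ] [ 0.613 -0.212  0.19 ]
tubeend [ 0.456 -0.24   0.192] [ 0.453 -0.24   0.19 ] [ 0.457 -0.241  0.19 ]
0.079806796219626
0.0640328630830658
0.06441585298991691
```

Run:
```python
from h import *
a=load('scene0');b=load('side0')
c1=lambda x,y:(190+(x+.5)/3.3-.5,135+(y+.5)/3.3-.5)
c2=lambda x,y:(220+(x+.5)/2.8-.5,120+(y+.5)/2.8-.5)
p=[tri(a,c1(*x),b,c2(*y)) for x,y in [((596,122),(265,440)),((728,145),(128,500))]]
# base plate corners on z=0 : side plate long edge near cam and scene
q=[plane(b,*c2(122,582),0.004),plane(b,*c2(325,495),0.004)]
r=[plane(a,*c1(736,203),0.004),plane(a,*c1(567,174),0.004)]
for P in (p,q,r):
    d=P[0]-P[1]; print(np.round(P,3),np.degrees(np.arctan2(d[1],d[0]))%180)
A=np.array([.635,.207]);print(np.degrees(np.arctan2(.141-.207,.531-.635))%360)
```

```text
[[0.585 0.169 0.055]
 [0.686 0.244 0.06 ]] 36.533625576987674
[[0.686 0.279 0.004]
 [0.533 0.181 0.004]] 32.75908544984783
[[0.72  0.238 0.004]
 [0.589 0.133 0.004]] 38.48571743998358
212.39984017391933
```

```bash
python3 -m creep '[[0,0,-0.35,0,0],[0,0,-0.35,0,0],[0,0,-0.35,-0.1,0],[0,0,-0.35,-0.15,0],[0,0,-0.35,-0.2,0],[0,0,-0.35,-0.25,0],[0,0,-0.35,-0.3,0],[0,0,-0.35,-0.32,0]]'
```

```text
clock: 0.82
tool_pos: [0.2965, -0.6064, 0.2615]
orientation: [-180.0, -0.0, -110.6]
force: [0.3, -0.6, -0.2]
opening: 0.0397
```

```bash
python3 -m creep '[[-0.3,0,0,-0.04,0],[-0.6,0,0,-0.08,0],[-0.9,0,0,-0.12,0],[-1,0,0,-0.16,0],[-1,0,0,-0.2,0],[-1,0,0,-0.24,0],[-1,0,0,-0.28,0],[-1,0,0,-0.292,0]]'
```

```text
clock: 1.48
tool_pos: [0.3325, -0.5128, 0.2617]
orientation: [-180.0, -0.0, -58.0]
force: [-0.6, -0.2, -1.1]
opening: 0.0006
```

```bash
R='' ; python3 -m creep '[[-0.15,-0.2,0,0,0],[-0.3,-0.4,0,0,0],[-0.45,-0.6,0,0,0],[-0.6,-0.8,0,0,0],[-0.76,-1,0,0,0],[-0.76,-1,0,0,0],[-0.76,-1,0,0,0],[-0.76,-1,0,0,0]]'; python3 -m creep '[[-0.2,-0.26,0,0,0],[-0.4,-0.52,0,0,0],[-0.6,-0.8,0,0,0],[-0.76,-1,0,0,0],[-0.76,-1,0,0,0],[-0.76,-1,0,0,0],[-0.76,-1,0,0,0],[-0.76,-1,0,0,0]]'; python3 -m creep '[[-0.2,-0.26,0,0,0],[-0.4,-0.52,0,0,0],[-0.6,-0.8,0,0,0],[-0.76,-1,0,0,0],[-0.76,-1,0,0,0],[-0.76,-1,0,0,0],[-0.76,-1,0,0,0],[-0.76,-1,0,0,0]]'
```

```text
clock: 2.15
tool_pos: [0.3778, -0.396, 0.2618]
orientation: [-180.0, -0.0, -58.4]
force: [-0.8, -0.1, 0.5]
opening: 0.0004
clock: 2.82
tool_pos: [0.4227, -0.2798, 0.2614]
orientation: [180.0, 0.0, -58.5]
force: [-0.9, 0.3, 0.1]
opening: 0.0004
clock: 3.48
tool_pos: [0.468, -0.1627, 0.2615]
orientation: [180.0, 0.0, -58.5]
force: [1.0, -0.7, 0.5]
opening: 0.0001
```

```bash
python3 -m creep '[[-0.2,-0.26,0,0,0],[-0.4,-0.52,0,0,0],[-0.6,-0.8,0,0,0],[-0.76,-1,0,0,0],[-0.76,-1,0,0,0],[-0.76,-1,0,0,0],[-0.76,-1,0,0,0],[-0.76,-1,0,0,0]]'; python3 -m creep '[[-0.2,-0.26,0,0,0],[-0.4,-0.52,0,0,0],[-0.6,-0.8,0,0,0],[-0.76,-1,0,0,0],[-0.76,-1,0,0,0],[-0.76,-1,0,0,0],[-0.76,-1,0,0,0],[-0.76,-1,0,0,0]]'
```

```text
clock: 4.15
tool_pos: [0.5134, -0.0457, 0.2615]
orientation: [180.0, 0.0, -58.5]
force: [-1.0, -0.6, -0.9]
opening: -0.0
clock: 4.82
tool_pos: [0.5588, 0.0713, 0.2618]
orientation: [-180.0, -0.0, -58.5]
force: [0.4, -0.2, -0.3]
opening: 0.0001
```

```bash
python3 -m creep '[[-0.1,-0.1,0.2,0,0],[-0.2,-0.2,0.4,0,0],[-0.37,-0.41,0.6,0,0],[-0.37,-0.41,0.8,0,0],[-0.37,-0.41,0.9,0,0],[-0.37,-0.41,0.9,0,0],[-0.37,-0.41,0.9,0,0],[-0.37,-0.41,0.9,0,0]]'
python3 - <<'E'
from h import *
a=snap('scene','scene1')['img'][100:240,270:470];b=snap('side','side1')['img'][170:340,230:430]
cv2.imwrite('pics/c3.png',np.vstack([cv2.resize(a,(700,490)),])); cv2.imwrite('pics/c4.png',cv2.resize(b,(700,595)))
snap('wrist','wrist1')
E
```

```text
clock: 5.48
tool_pos: [0.5753, 0.125, 0.1731]
orientation: [-179.9, -0.0, -58.5]
force: [0.3, 0.4, 0.3]
opening: 0.0003
```

View pics/c4.png

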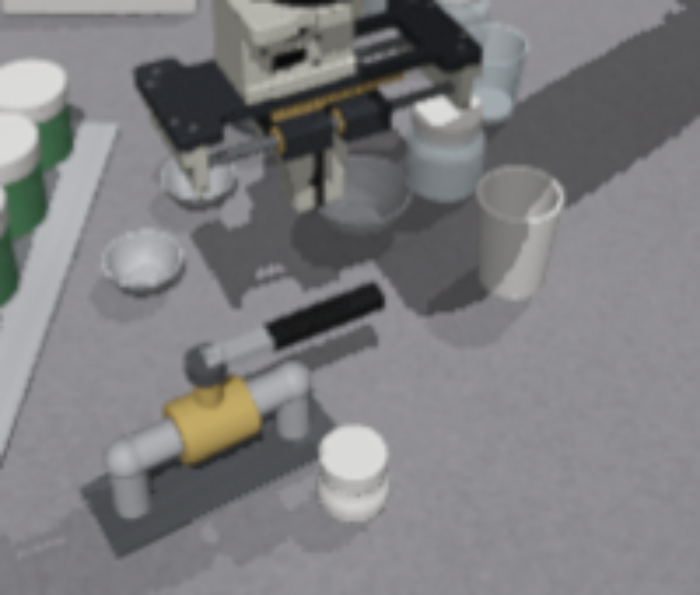

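View pics/wrist1.png

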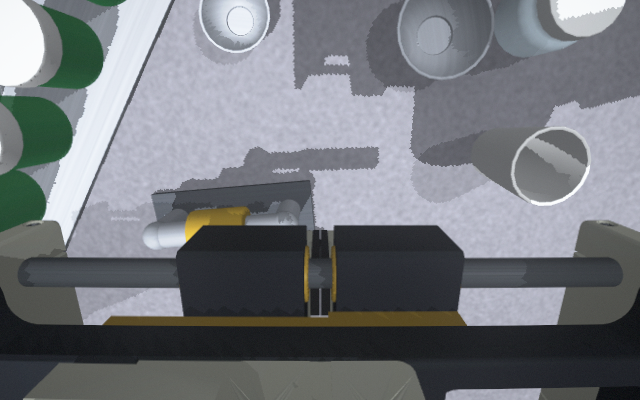

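```bash
python3 -m creep '[[0,0,0.2,0,0],[0,0,0.4,0,0],[0,0,0.6,0,0],[0,0,0.78,0,0],[0,0,0.78,0,0],[0,0,0.78,0,0],[0,0,0.78,0,0],[0,0,0.78,0,0]]'
cat > arc.py <<'E'
from h import *
import sys
def arc(ax,r,d,phis,yawoff=270):
    o=ctrl.get_obs();p=np.array(o['tool_pos'])[:2];y0=o['orientation'][2]
    y=np.radians(y0);X=np.array([np.cos(y),np.sin(y)]);Y=np.array([np.sin(y),-np.cos(y)])
    for f in phis:
        g=np.radians(f);c=np.array(ax)+r*np.array([np.cos(g),np.sin(g)])-d*np.array([np.sin(g),-np.cos(g)])
        D=c-p;dy=(f-yawoff-y0+180)%360-180
        print(f,c.round(3),'row',(D@X/.1).round(2),(D@Y/.1).round(2),'turn',round(-dy/180,3))
E
python3 - <<'E'
from arc import *
arc([.635,.207],.095,.0185,np.arange(212,120,-6))
E
```

```text
clock: 6.3
tool_pos: [0.5757, 0.126, 0.0953]
orientation: [-179.8, -0.0, -58.4]
force: [-0.1, -0.2, -0.1]
opening: 0.0005
212 [0.564 0.141] row -0.19 0.02 turn -0.002
206 [0.558 0.149] row -0.29 0.03 turn 0.031
200 [0.552 0.157] row -0.39 0.04 turn 0.064
194 [0.547 0.166] row -0.49 0.03 turn 0.098
188 [0.543 0.175] row -0.59 0.02 turn 0.131
182 [0.541 0.185] row -0.69 -0.01 turn 0.164
176 [0.539 0.195] row -0.78 -0.05 turn 0.198
170 [0.538 0.205] row -0.87 -0.1 turn 0.231
164 [0.539 0.215] row -0.96 -0.15 turn 0.264
158 [0.54  0.225] row -1.03 -0.22 turn 0.298
152 [0.542 0.235] row -1.1 -0.29 turn 0.331
146 [0.546 0.245] row -1.17 -0.37 turn 0.364
140 [0.55  0.254] row -1.22 -0.45 turn 0.398
134 [0.556 0.262] row -1.27 -0.54 turn 0.431
128 [0.562 0.27 ] row -1.3 -0.64 turn 0.464
122 [0.569 0.278] row -1.33 -0.74 turn 0.498
```

```bash
python3 -m creep '[[-0.1,0.02,0,0,0],[-0.19,0.02,0,0,0],[-0.29,0.03,0,0.03,0],[-0.34,0.04,0,0.05,0],[-0.39,0.04,0,0.065,0],[-0.44,0.04,0,0.08,0],[-0.49,0.03,0,0.1,0],[-0.49,0.03,0,0.1,0]]'
python3 - <<'E'
from arc import *
arc([.635,.207],.095,.0185,np.arange(194,120,-6))
E
```

```text
clock: 6.97
tool_pos: [0.5461, 0.1667, 0.0944]
orientation: [-179.9, 0.0, -76.5]
force: [-0.3, -0.8, 0.7]
opening: 0.0005
194 [0.547 0.166] row 0.01 -0.01 turn -0.003
188 [0.543 0.175] row -0.09 0.0 turn 0.03
182 [0.541 0.185] row -0.19 0.01 turn 0.064
176 [0.539 0.195] row -0.29 0.0 turn 0.097
170 [0.538 0.205] row -0.39 -0.01 turn 0.13
164 [0.539 0.215] row -0.49 -0.04 turn 0.164
158 [0.54  0.225] row -0.59 -0.08 turn 0.197
152 [0.542 0.235] row -0.68 -0.12 turn 0.23
146 [0.546 0.245] row -0.76 -0.18 turn 0.264
140 [0.55  0.254] row -0.84 -0.24 turn 0.297
134 [0.556 0.262] row -0.91 -0.32 turn 0.33
128 [0.562 0.27 ] row -0.97 -0.4 turn 0.364
122 [0.569 0.278] row -1.03 -0.48 turn 0.397
```

Run:
```python
from h import *
b=snap('side','side2')['img'][170:340,230:430]
cv2.imwrite('pics/c5.png',cv2.resize(b,(700,595)))
```

```text
(no output)
```

View pics/c5.png

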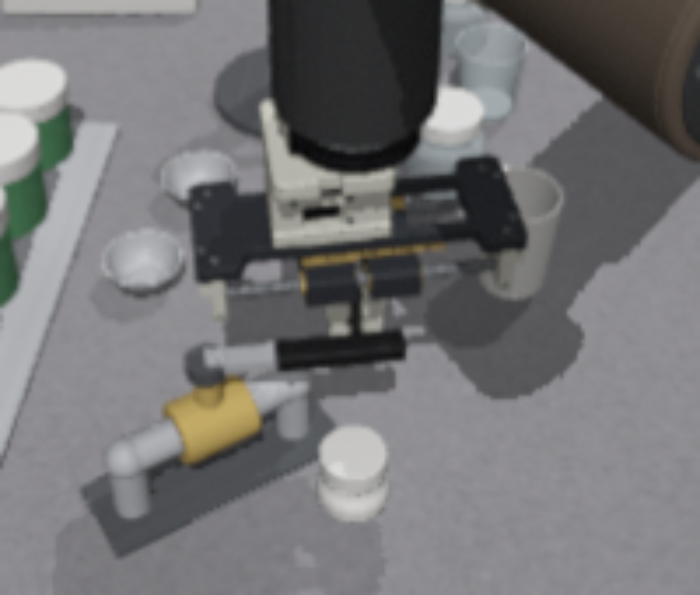

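```bash
python3 -m creep '[[-0.09,0,0,0.03,0],[-0.19,0.01,0,0.064,0],[-0.29,0,0,0.097,0],[-0.39,-0.01,0,0.13,0],[-0.49,-0.04,0,0.164,0],[-0.59,-0.08,0,0.197,0],[-0.68,-0.12,0,0.23,0],[-0.68,-0.12,0,0.23,0]]'
python3 - <<'E'
from arc import *
arc([.635,.207],.095,.0185,np.arange(152,114,-3))
E
```

```text
clock: 7.68
tool_pos: [0.5419, 0.2356, 0.0935]
orientation: [180.0, -0.0, -117.9]
force: [0.4, 0.3, -0.6]
opening: 0.0005
152 [0.542 0.235] row 0.0 -0.01 turn 0.0
149 [0.544 0.24 ] row -0.05 0.0 turn 0.017
146 [0.546 0.245] row -0.1 0.01 turn 0.034
143 [0.548 0.249] row -0.15 0.01 turn 0.05
140 [0.55  0.254] row -0.2 0.01 turn 0.067
137 [0.553 0.258] row -0.25 0.01 turn 0.084
134 [0.556 0.262] row -0.3 0.0 turn 0.1
131 [0.559 0.267] row -0.35 -0.0 turn 0.117
128 [0.562 0.27 ] row -0.4 -0.01 turn 0.134
125 [0.565 0.274] row -0.45 -0.03 turn 0.15
122 [0.569 0.278] row -0.5 -0.04 turn 0.167
119 [0.573 0.281] row -0.55 -0.06 turn 0.184
116 [0.577 0.284] row -0.59 -0.08 turn 0.2
```

```bash
python3 -m creep '[[-0.05,0,0,0.017,0],[-0.1,0.01,0,0.034,0],[-0.15,0.01,0,0.05,0],[-0.2,0.01,0,0.067,0],[-0.25,0.01,0,0.084,0],[-0.3,0,0,0.1,0],[-0.35,0,0,0.117,0],[-0.35,0,0,0.117,0]]'
python3 - <<'E'
from arc import *
print(ctrl.get_obs()['moment'])
arc([.635,.207],.095,.0185,np.arange(131,114,-1))
E
```

```text
clock: 8.35
tool_pos: [0.5579, 0.2653, 0.0931]
orientation: [180.0, -0.1, -138.7]
force: [-0.9, -1.7, 0.8]
opening: 0.0003
[-0.58930219  0.46133214 -0.03478537]
131 [0.559 0.267] row -0.01 0.0 turn 0.001
130 [0.56  0.268] row -0.03 0.01 turn 0.007
129 [0.561 0.269] row -0.05 0.01 turn 0.013
128 [0.562 0.27 ] row -0.06 0.01 turn 0.018
127 [0.563 0.272] row -0.08 0.01 turn 0.024
126 [0.564 0.273] row -0.1 0.02 turn 0.029
125 [0.565 0.274] row -0.11 0.02 turn 0.035
124 [0.567 0.275] row -0.13 0.02 turn 0.04
123 [0.568 0.277] row -0.15 0.02 turn 0.046
122 [0.569 0.278] row -0.17 0.02 turn 0.051
121 [0.57  0.279] row -0.18 0.02 turn 0.057
120 [0.571 0.28 ] row -0.2 0.02 turn 0.063
119 [0.573 0.281] row -0.22 0.02 turn 0.068
118 [0.574 0.282] row -0.23 0.02 turn 0.074
117 [0.575 0.283] row -0.25 0.02 turn 0.079
116 [0.577 0.284] row -0.27 0.02 turn 0.085
115 [0.578 0.285] row -0.28 0.02 turn 0.09
```

```bash
python3 -m creep '[[-0.02,0,0,0.004,0],[-0.03,0,0,0.008,0],[-0.04,0,0,0.012,0],[-0.05,0,0,0.015,0],[-0.06,0,0,0.018,0],[-0.07,0.01,0,0.021,0],[-0.08,0.01,0,0.024,0],[-0.08,0.01,0,0.024,0]]'
python3 - <<'E'
from h import *
print(ctrl.get_obs()['moment'])
b=snap('side','side3')['img'][170:340,230:430]
cv2.imwrite('pics/c6.png',cv2.resize(b,(700,595)))
b=snap('scene','scene3')['img'][100:240,270:470]
cv2.imwrite('pics/c7.png',cv2.resize(b,(700,490)))
E
```

```text
clock: 9.02
tool_pos: [0.5626, 0.2705, 0.0932]
orientation: [-180.0, -0.2, -143.2]
force: [-6.6, -4.4, 1.2]
opening: 0.0002
[-1.51431207  2.18093844 -0.08974266]
```

View pics/c6.png

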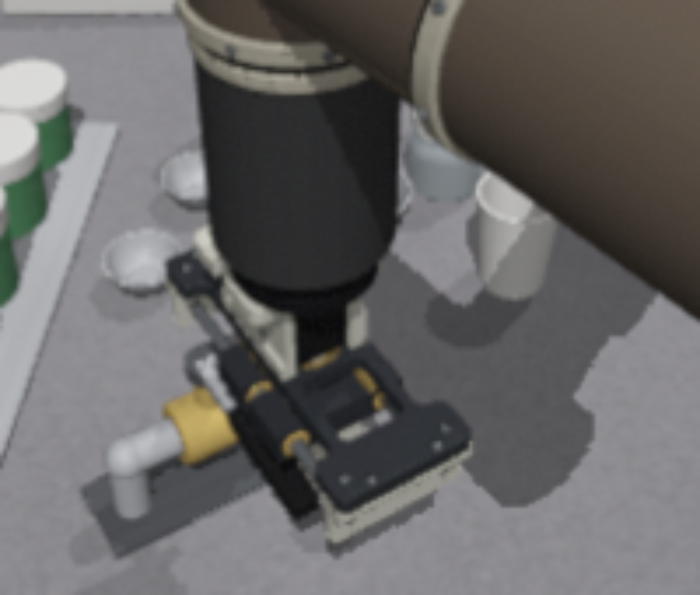

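View pics/c7.png

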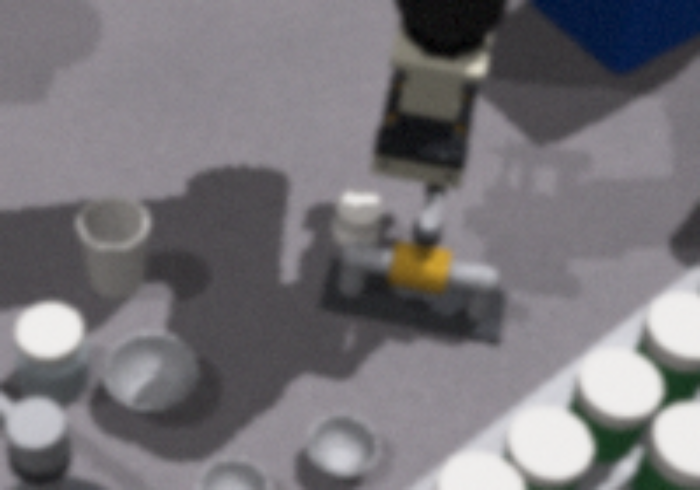

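```bash
python3 -m creep '[[-0.01,0,0,0.004,0],[-0.02,0,0,0.008,0],[-0.03,0,0,0.01,0],[-0.035,0,0,0.011,0],[-0.04,0,0,0.011,0],[-0.04,0,0,0.011,0],[-0.04,0,0,0.011,0],[-0.04,0,0,0.011,0]]'
```

```text
clock: 9.78
tool_pos: [0.5624, 0.2707, 0.093]
orientation: [180.0, -0.6, -145.1]
force: [-19.6, -8.1, 11.8]
opening: 0.0002
```

```bash
python3 -m creep '[[-0.01,0,0,0,0],[-0.02,0,0,0,0],[-0.02,0,0,0,0],[-0.02,0,0,0,0],[-0.02,0,0,0,0],[-0.02,0,0,0,0],[-0.02,0,0,0,0],[-0.02,0,0,0,0]]'
python3 -m creep '[[0.1,0,0,0,0],[0.2,0,0,0,0],[0.3,0,0,0,0],[0.4,0,-0.1,0,0],[0.5,0,-0.3,0,0],[0.6,0,-0.6,0,0],[0.6,0,-0.9,0,0],[0.6,0,-1,0,0]]'
python3 -m creep '[[0.3,0,-0.3,0,0],[0.6,0,-0.6,0,0],[0.8,0,-0.7,0,0],[1,0,-0.8,0,0],[1,0,-0.8,0,0],[1,0,-0.8,0,0],[1,0,-0.8,0,0],[1,0,-0.8,0,0]]'
python3 - <<'E'
from h import *
b=snap('side','side4')['img'][170:340,230:430]
cv2.imwrite('pics/c8.png',cv2.resize(b,(700,595)))
b=snap('scene','scene4')['img'][100:240,270:470]
cv2.imwrite('pics/c9.png',cv2.resize(b,(700,490)))
E
```

```text
clock: 10.45
tool_pos: [0.5626, 0.2707, 0.0929]
orientation: [180.0, -0.8, -145.1]
force: [-24.0, -11.9, 16.6]
opening: 0.0001
clock: 11.12
tool_pos: [0.5212, 0.2419, 0.1989]
orientation: [-180.0, 0.5, -145.1]
force: [0.9, 0.1, 0.6]
opening: 0.0003
clock: 11.78
tool_pos: [0.4377, 0.1841, 0.2729]
orientation: [-180.0, -0.0, -145.2]
force: [0.4, -0.1, 0.5]
opening: 0.0002
```

View pics/c8.png

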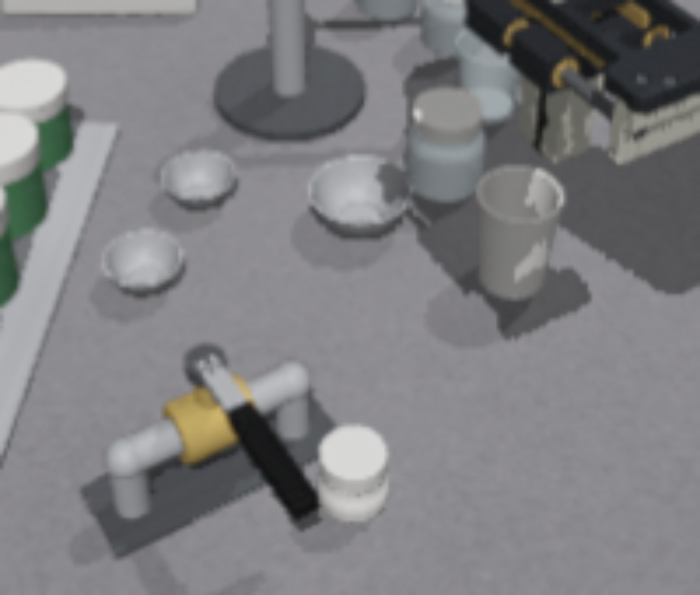

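View pics/c9.png

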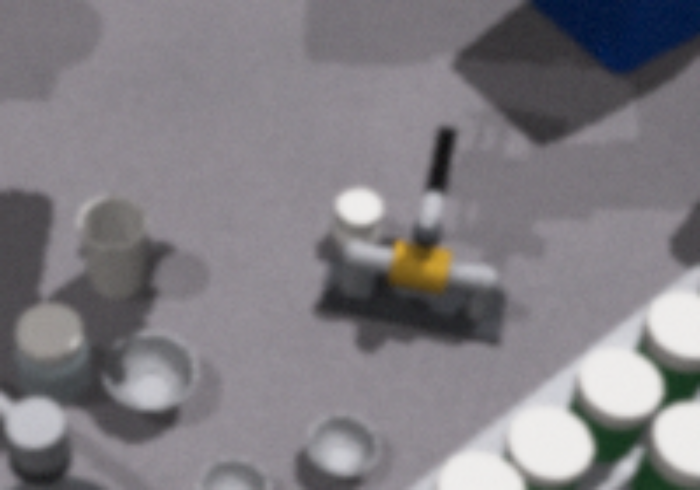

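Run:
```python
from h import *
a=load('scene4');b=load('side4')
s1=lambda x,y:(270+x/3.5-.4,100+y/3.5-.4); s2=lambda x,y:(230+x/3.5-.4,170+y/3.5-.4)
t=tri(a,s1(446,132),b,s2(304,508)); ax=np.array([.635,.207])
print(t,np.linalg.norm(t[:2]-ax),np.degrees(np.arctan2(*(t[:2]-ax)[::-1])))
print(plane(a,*s1(446,132),.105),plane(b,*s2(304,508),.105))
o=ctrl.get_obs();print(o['joint_pos'])
```

```text
[0.56262334 0.30618081 0.10455552] 0.12278116277215162 126.11989475617143
[0.56216624 0.30565736 0.105     ] [0.56319876 0.30687749 0.105     ]
[ 4.66359544e+01 -3.73323415e-01 -1.92047366e+01  2.27815168e-03
 -7.12525180e+01 -1.01807919e+02]
```

```bash
python3 -m creep '[[0.15,-0.3,0,-0.035,0],[0.3,-0.6,0,-0.075,0],[0.44,-0.91,0,-0.114,0],[0.44,-0.91,0,-0.154,0],[0.44,-0.91,0,-0.19,0],[0.44,-0.91,0,-0.23,0],[0.44,-0.91,0,-0.27,0],[0.44,-0.91,0,-0.31,0]]'
python3 - <<'E'
from h import *
o=ctrl.get_obs();p=o['tool_pos'];y=np.radians(o['orientation'][2])
D=np.array([.512,-.272])-p[:2];print(D@[np.cos(y),np.sin(y)],D@[np.sin(y),-np.cos(y)],(-80-o['orientation'][2])/-180,o['joint_pos'])
E
```

```text
clock: 12.55
tool_pos: [0.4535, 0.0839, 0.2728]
orientation: [179.9, -0.0, -89.3]
force: [-0.2, -0.3, 0.2]
opening: 0.0008
0.3565827276551584 -0.05429865505369697 -0.05184098411937441 [ 3.50558808e+01 -1.79749780e+00 -2.05802734e+01  6.61339270e-04
 -7.13035956e+01 -3.43875009e+01]
```

```bash
python3 -m creep '[[0.3,-0.05,0,0,0],[0.6,-0.1,0,0,0],[0.9,-0.15,0,0,0],[1,-0.15,0,0,0],[1,-0.15,0,0,0],[1,-0.15,0,0,0],[1,-0.15,0,0,0],[1,-0.15,0,0,0]]'; python3 -m creep '[[0.3,-0.05,0,0,0],[0.6,-0.1,0,0,0],[0.9,-0.15,0,0,0],[1,-0.15,0,0,0],[1,-0.15,0,0,0],[1,-0.15,0,0,0],[1,-0.15,0,0,0],[1,-0.15,0,0,0]]'; python3 -m creep '[[0.3,-0.05,0,0,0],[0.6,-0.1,0,0,0],[0.9,-0.15,0,0,0],[1,-0.15,0,0,0],[1,-0.15,0,0,0],[1,-0.15,0,0,0],[1,-0.15,0,0,0],[1,-0.15,0,0,0]]'; python3 -m creep '[[0.2,-0.05,0,0,0],[0.4,-0.1,0,0,0],[0.57,-0.1,0,0,0],[0.57,-0.1,0,-0.02,0],[0.57,-0.1,0,-0.05,0],[0.57,-0.1,0,-0.05,0],[0.57,-0.1,0,-0.05,0],[0.57,-0.1,0,-0.05,0]]'
python3 - <<'E'
from arc import *
arc([.633,-.208],.13,.042,[190])
b=snap('side','side5')['img'][60:260,250:450]
cv2.imwrite('pics/c10.png',cv2.resize(b,(600,600)))
b=snap('scene','scene5')['img'][120:300,180:420]
cv2.imwrite('pics/c11.png',cv2.resize(b,(720,540)))
E
```

```text
clock: 13.22
tool_pos: [0.4689, -0.0151, 0.2734]
orientation: [180.0, 0.0, -89.6]
force: [0.9, 0.8, -0.2]
opening: 0.0003
clock: 13.88
tool_pos: [0.4844, -0.1148, 0.2737]
orientation: [-180.0, 0.0, -89.6]
force: [0.0, 0.8, 0.8]
opening: 0.0005
clock: 14.55
tool_pos: [0.5, -0.2146, 0.2738]
orientation: [-180.0, 0.0, -89.6]
force: [0.0, 0.4, 0.0]
opening: 0.0003
clock: 15.22
tool_pos: [0.5105, -0.272, 0.2738]
orientation: [-180.0, -0.0, -80.8]
force: [-0.1, -0.1, 0.1]
opening: 0.0005
190 [ 0.512 -0.272] row 0.0 -0.02 turn -0.004
```

View pics/c10.png

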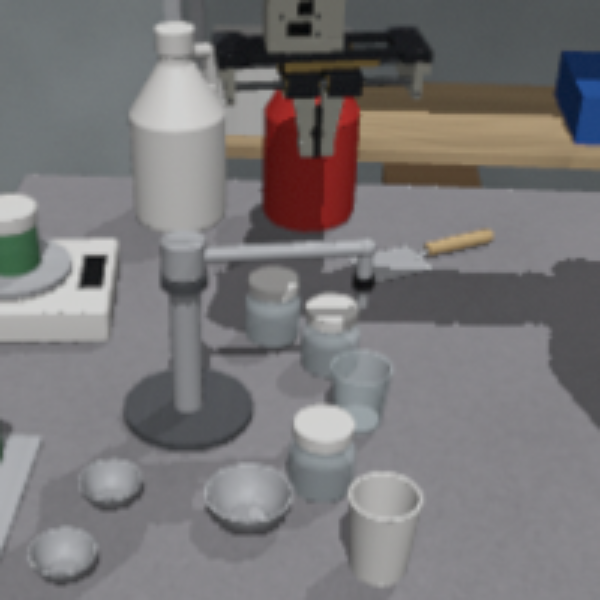

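View pics/c11.png

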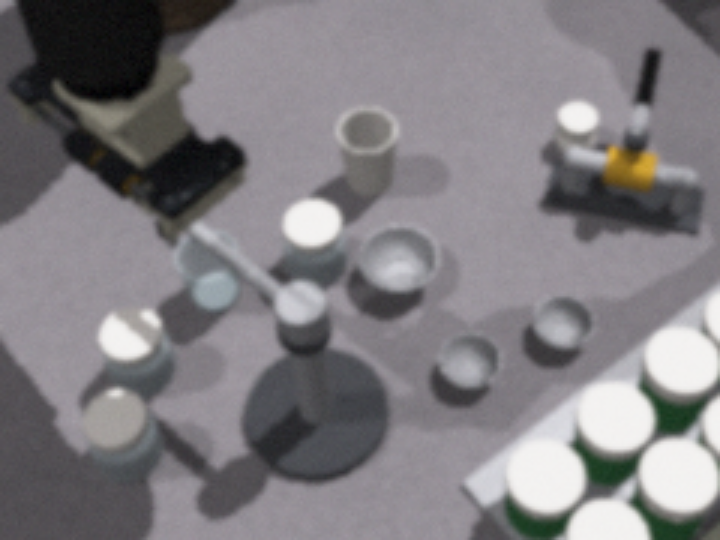

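Run:
```python
from h import *
b=load('side5')['img'][205:255,305:365]; a=load('scene5')['img'][185:230,285:345]
cv2.imwrite('pics/c12.png',np.vstack([cv2.resize(b,(600,500),interpolation=cv2.INTER_CUBIC)]))
cv2.imwrite('pics/c13.png',cv2.resize(a,(600,450),interpolation=cv2.INTER_CUBIC))
```

```text
(no output)
```

View pics/c12.png

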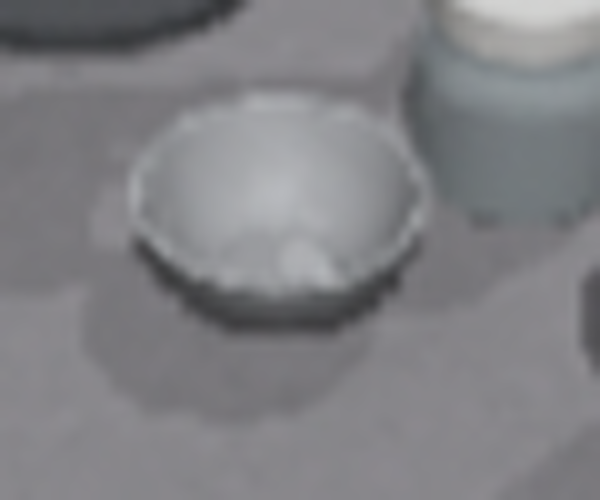

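View pics/c13.png

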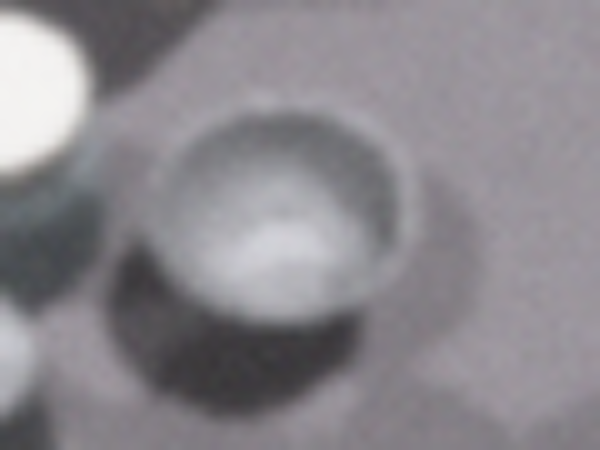

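```bash
python3 -m creep '[[0,0,-0,0,0],[0,0,0.2,0,0],[0,0,0.4,0,0],[0,0,0.6,0,0],[0,0,0.8,0,0],[0,0,1,0,0],[0,0,1,0,0],[0,0,1,0,0]]'
python3 - <<'E'
from arc import *
arc([.633,-.208],.13,.0175,np.arange(190,113,-6))
E
```

```text
clock: 15.98
tool_pos: [0.5098, -0.2726, 0.1731]
orientation: [179.9, 0.0, -80.7]
force: [0.2, -0.1, 0.7]
opening: 0.0003
190 [ 0.508 -0.248] row -0.25 -0.02 turn -0.004
184 [ 0.505 -0.235] row -0.38 -0.01 turn 0.03
178 [ 0.502 -0.221] row -0.52 -0.01 turn 0.063
172 [ 0.502 -0.207] row -0.66 -0.03 turn 0.096
166 [ 0.503 -0.194] row -0.79 -0.06 turn 0.13
160 [ 0.505 -0.18 ] row -0.92 -0.1 turn 0.163
154 [ 0.508 -0.167] row -1.05 -0.16 turn 0.196
148 [ 0.513 -0.154] row -1.17 -0.23 turn 0.23
142 [ 0.52  -0.142] row -1.28 -0.31 turn 0.263
136 [ 0.527 -0.13 ] row -1.38 -0.4 turn 0.296
130 [ 0.536 -0.12 ] row -1.47 -0.51 turn 0.33
124 [ 0.546 -0.11 ] row -1.55 -0.62 turn 0.363
118 [ 0.557 -0.101] row -1.61 -0.74 turn 0.396
```

```bash
python3 -m creep '[[-0.12,-0.02,0,0,0],[-0.25,-0.02,0,0,0],[-0.38,-0.01,0,0.03,0],[-0.52,-0.01,0,0.063,0],[-0.66,-0.03,0,0.096,0],[-0.79,-0.06,0,0.13,0],[-0.92,-0.1,0,0.163,0],[-0.92,-0.1,0,0.163,0]]'
python3 - <<'E'
from arc import *
a=load('scene5');b=load('side5')
t=tri(a,(312.65,205.75),b,(332.55,223.85));print('dish',t,plane(a,312.65,205.75,.034),plane(b,332.55,223.85,.034))
S=np.array([.633,-.208]);v=t[:2]-S;print(np.linalg.norm(v),np.degrees(np.arctan2(v[1],v[0])))
arc(S,.13,.0175,np.arange(160,113,-4))
bb=snap('side','side6')['img'][60:260,250:450]
cv2.imwrite('pics/c14.png',cv2.resize(bb,(600,600)))
E
```

```text
clock: 16.65
tool_pos: [0.506, -0.1782, 0.1753]
orientation: [-179.8, 0.1, -110.2]
force: [0.7, 0.5, -0.7]
opening: 0.0007
dish [ 0.55791196 -0.04778909  0.03148845] [ 0.55998093 -0.04866377  0.034     ] [ 0.55713839 -0.04539116  0.034     ]
0.17693430398311477 115.11166002204371
160 [ 0.505 -0.18 ] row 0.02 0.01 turn -0.001
156 [ 0.507 -0.171] row -0.07 0.01 turn 0.021
152 [ 0.51  -0.162] row -0.16 0.02 turn 0.043
148 [ 0.513 -0.154] row -0.25 0.01 turn 0.066
144 [ 0.518 -0.146] row -0.34 0.0 turn 0.088
140 [ 0.522 -0.138] row -0.43 -0.01 turn 0.11
136 [ 0.527 -0.13 ] row -0.52 -0.03 turn 0.132
132 [ 0.533 -0.123] row -0.61 -0.06 turn 0.155
128 [ 0.539 -0.116] row -0.7 -0.1 turn 0.177
124 [ 0.546 -0.11 ] row -0.78 -0.14 turn 0.199
120 [ 0.553 -0.104] row -0.86 -0.18 turn 0.221
116 [ 0.56  -0.099] row -0.93 -0.24 turn 0.243
```

View pics/c14.png

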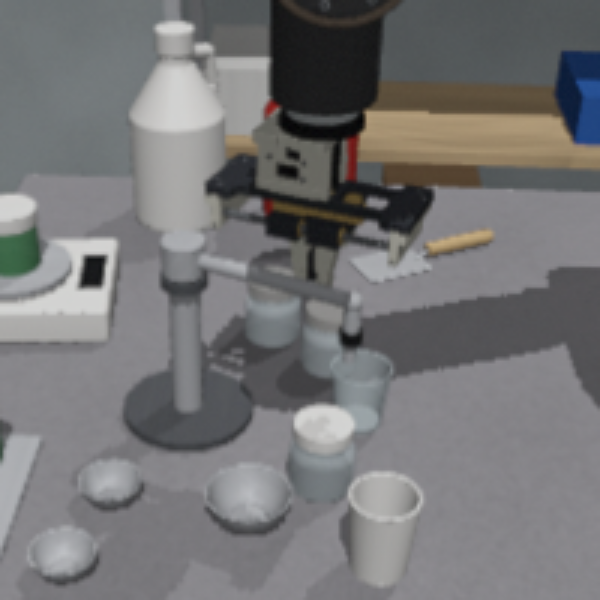

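```bash
python3 -m creep '[[-0.07,0.01,0,0.021,0],[-0.16,0.02,0.03,0.043,0],[-0.25,0.01,0.03,0.066,0],[-0.34,0,0.03,0.088,0],[-0.43,-0.01,0.03,0.11,0],[-0.52,-0.03,0.03,0.132,0],[-0.61,-0.06,0.03,0.155,0],[-0.7,-0.1,0.03,0.177,0]]'
python3 - <<'E'
from arc import *
S=np.array([.633,-.208])
bb=snap('side','side7')['img'][60:260,250:450]
arc(S,.13,.0175,np.arange(128,111,-1))
cv2.imwrite('pics/c15.png',cv2.resize(bb,(600,600)))
bb=snap('scene','scene7')['img'][120:300,180:420]
cv2.imwrite('pics/c16.png',cv2.resize(bb,(720,540)))
E
```

```text
clock: 17.37
tool_pos: [0.538, -0.1183, 0.1712]
orientation: [180.0, -0.1, -141.8]
force: [-2.9, -3.6, 1.3]
opening: 0.0004
128 [ 0.539 -0.116] row -0.0 0.01 turn -0.0
127 [ 0.541 -0.115] row -0.03 0.01 turn 0.005
126 [ 0.542 -0.113] row -0.05 0.01 turn 0.011
125 [ 0.544 -0.112] row -0.07 0.02 turn 0.016
124 [ 0.546 -0.11 ] row -0.09 0.02 turn 0.022
123 [ 0.548 -0.109] row -0.12 0.02 turn 0.027
122 [ 0.549 -0.107] row -0.14 0.02 turn 0.033
121 [ 0.551 -0.106] row -0.16 0.02 turn 0.038
120 [ 0.553 -0.104] row -0.19 0.02 turn 0.044
119 [ 0.555 -0.103] row -0.21 0.02 turn 0.05
118 [ 0.557 -0.101] row -0.23 0.02 turn 0.055
117 [ 0.558 -0.1  ] row -0.25 0.02 turn 0.061
116 [ 0.56  -0.099] row -0.28 0.02 turn 0.066
115 [ 0.562 -0.098] row -0.3 0.02 turn 0.072
114 [ 0.564 -0.096] row -0.32 0.01 turn 0.077
113 [ 0.566 -0.095] row -0.35 0.01 turn 0.083
112 [ 0.568 -0.094] row -0.37 0.01 turn 0.088
```

View pics/c15.png

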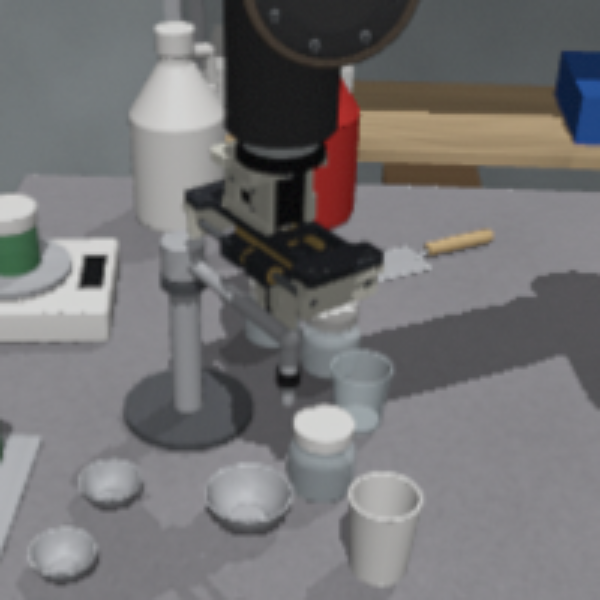

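View pics/c16.png

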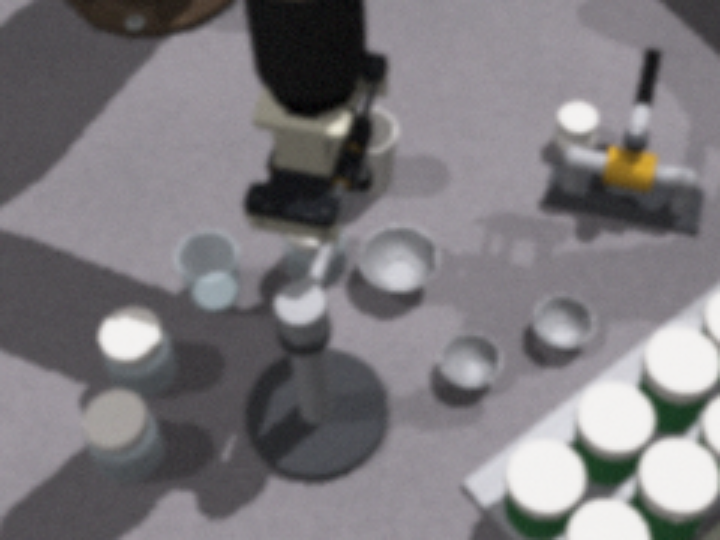

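Run:
```python
from h import *
b=load('side7');S=np.array([.633,-.208])
for P,z in [((346,193.7),.125),((346,188.3),.143),((347.3,169),.19)]:
    p=plane(b,*P,z);v=p[:2]-S;print(p,np.linalg.norm(v),np.degrees(np.arctan2(v[1],v[0])))
cv2.imwrite('pics/c17.png',cv2.resize(b['img'][140:200,310:370],(600,600),interpolation=cv2.INTER_CUBIC))
```

```text
[ 0.52291974 -0.06690539  0.125     ] 0.17895629284449258 127.9609121715333
[ 0.52340245 -0.06660955  0.143     ] 0.17889349347618674 127.78073682585833
[ 0.52219847 -0.08827743  0.19      ] 0.1631271620758903 132.78381954027842
```

View pics/c17.png

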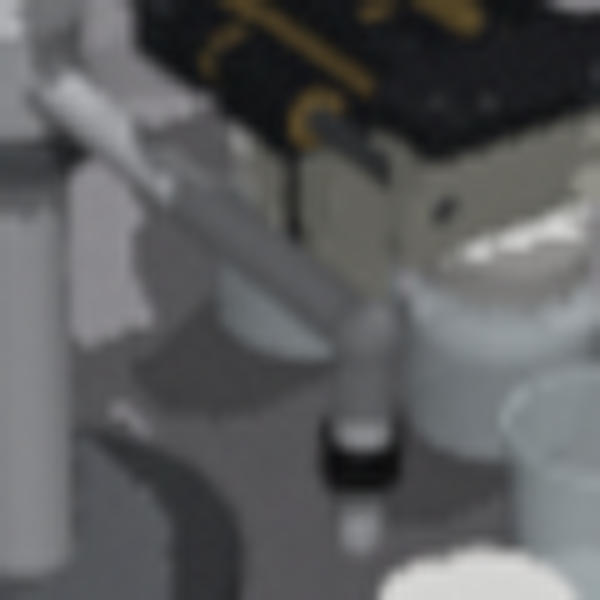

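```bash
python3 -m creep '[[-0.05,0.01,0,0.011,0],[-0.09,0.02,0,0.022,0],[-0.14,0.02,0,0.033,0],[-0.19,0.02,0,0.044,0],[-0.23,0.02,0,0.055,0],[-0.28,0.02,0,0.066,0],[-0.29,0.02,0,0.07,0],[-0.29,0.02,0,0.07,0]]'
python3 - <<'E'
from arc import *
S=np.array([.633,-.208])
b=snap('side','side8')
arc(S,.13,.0175,np.arange(117,113,-1))
cv2.imwrite('pics/c18.png',cv2.resize(b['img'][160:240,300:380],(600,600),interpolation=cv2.INTER_CUBIC))
b=snap('scene','scene8')
cv2.imwrite('pics/c19.png',cv2.resize(b['img'][150:240,260:360],(700,630),interpolation=cv2.INTER_CUBIC))
E
```

```text
clock: 18.13
tool_pos: [0.5599, -0.0988, 0.1707]
orientation: [-180.0, -0.0, -154.3]
force: [-0.7, -1.6, 1.0]
opening: 0.0002
117 [ 0.558 -0.1  ] row 0.02 -0.01 turn -0.007
116 [ 0.56  -0.099] row -0.0 -0.0 turn -0.002
115 [ 0.562 -0.098] row -0.03 0.0 turn 0.004
114 [ 0.564 -0.096] row -0.05 0.0 turn 0.01
```

View pics/c18.png

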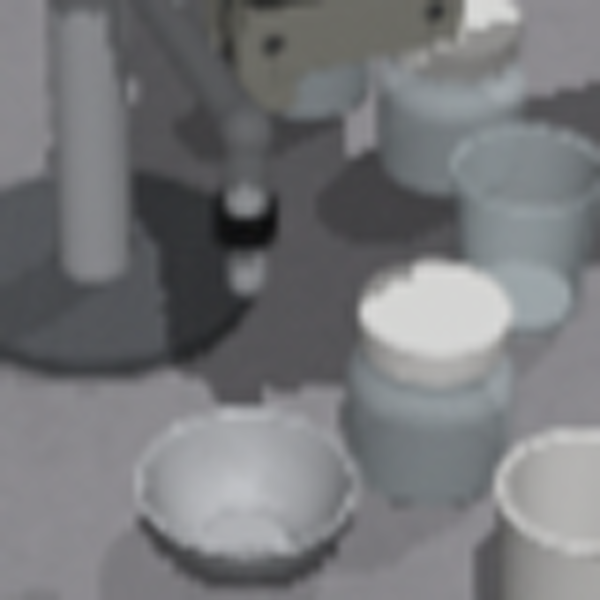

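View pics/c19.png

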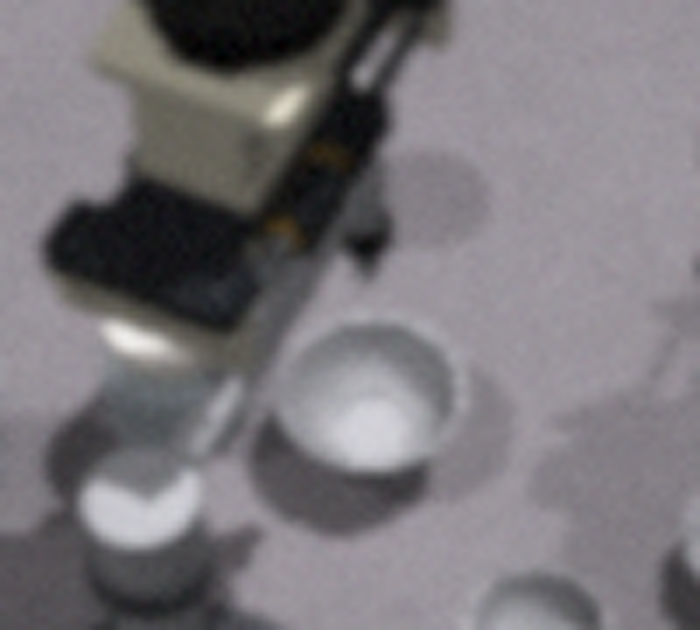

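Run:
```python
from h import *
b=load('side8');a=load('scene8');S=np.array([.633,-.208]);D=np.array([.558,-.0475])
for p in [plane(b,332.4,198.6,.125),plane(a,312.2,188.4,.125),tri(a,(312.2,188.4),b,(332.4,198.6))]:
    v=p[:2]-S;print(p,np.linalg.norm(v),np.degrees(np.arctan2(v[1],v[0])),p[:2]-D)
```

```text
[ 0.5578132  -0.04212885  0.125     ] 0.18211615404382542 114.38404413892316 [-0.0001868   0.00537115]
[ 0.56023412 -0.04842285  0.125     ] 0.17538455049499524 114.51259973529991 [ 0.00223412 -0.00092285]
[ 0.5581398  -0.04684591  0.12143901] 0.17769268786755585 114.91607327915015 [0.0001398  0.00065409]
```

```bash
python3 -m creep '[[0.1,0,0,0,0],[0.2,0,0,0,0],[0.3,0,0,0,0],[0.4,0,-0.1,0,0],[0.4,0,-0.4,0,0],[0.4,0,-0.7,0,0],[0.4,0,-1,0,0],[0.4,0,-1,0,0]]'
python3 -m creep '[[0.3,0,0,0,0],[0.6,0,0,0,0],[0.9,0,0,0,0],[0.9,0,0,0,0],[0.9,0,0,0,0],[0.9,0,0,0,0],[0.9,0,0,0,0],[0.9,0,0,0,0]]'
python3 - <<'E'
from h import *
b=snap('side','side9')
cv2.imwrite('pics/c20.png',cv2.resize(b['img'][110:330,230:430],(600,600*22//20)[:1]+(600,),interpolation=cv2.INTER_CUBIC))
b=snap('scene','scene9')
cv2.imwrite('pics/c21.png',cv2.resize(b['img'][120:280,210:410],(750,600),interpolation=cv2.INTER_CUBIC))
E
```

```text
clock: 18.9
tool_pos: [0.5261, -0.1166, 0.2781]
orientation: [-179.7, 0.5, -154.4]
force: [1.7, -0.1, 1.5]
opening: 0.0005
clock: 19.57
tool_pos: [0.4433, -0.1543, 0.2705]
orientation: [180.0, -0.0, -154.4]
force: [-0.3, 0.2, -0.3]
opening: 0.0004
```

View pics/c20.png

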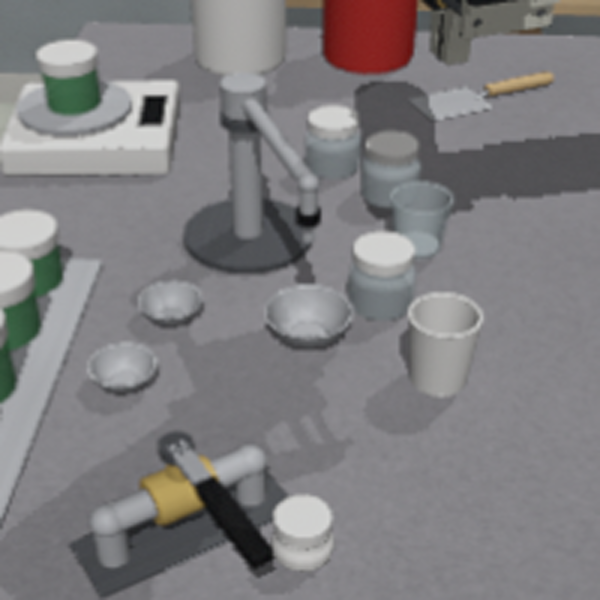

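View pics/c21.png

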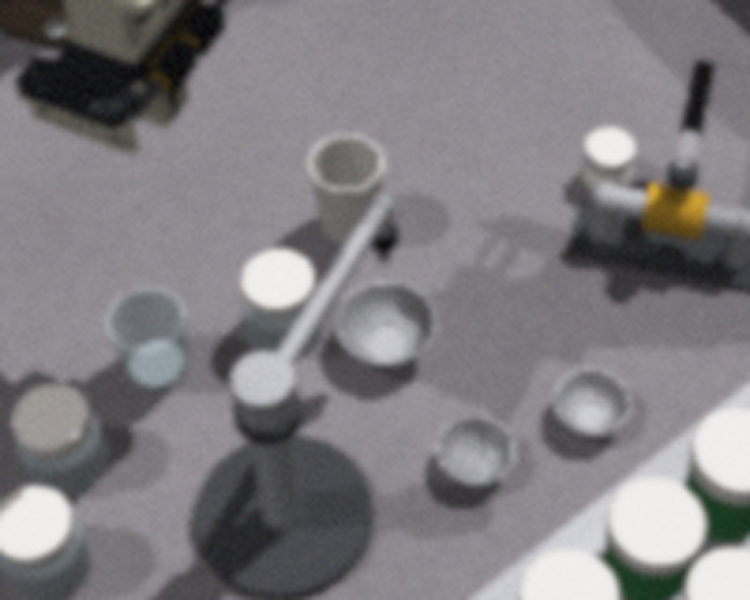

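Run:
```python
from h import *
print(tri(load('scene9'),(210+384/3.75-.4,120+256/3.75-.4),load('side9'),(230+308/3-.4,110+242*220/600-.4)))
print(workorder.close_job())
```

```text
[ 0.55786203 -0.04661821  0.12290636]
the job is handed in; nothing more can be done
None
```

The valve is fully shut and the spout's nozzle stands over the middle of the drip dish. I handed the job in at about 19.7 s.

- **Valve:** I pushed the lever clockwise with closed fingers until it stopped moving while I was still pressing. The wrist force peaked at about 32 N in the readings. Afterwards the lever measured at 126.1° in the bench frame, which is square across the pipe; the pipe's direction measured about 36°, give or take 2°.
- **Spout:** I then pushed it clockwise to the largest of the three bowls. That bowl measured about 80 mm across, against about 64 mm for the other two, so it is the dish.
- **Last check, with the arm clear:** the nozzle tip was at (0.558, −0.047, 0.123) and the dish centre at (0.558, −0.048), about 1 mm apart.
- **Disagreement:** before I backed the arm off, single-camera estimates put the nozzle up to about 5 mm off in y. That fits with picking pixels by eye and the 2 mm camera calibration.
- **Bystanders:** the jars, beaker and dish looked unmoved in the last pictures.

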